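# Feed a 96-well plate under the probe bridge of a plate sampler and start it

## Task

With your fingertips, push the low 96-well plate along the sampler's deck, between the guide rails and under the low probe bridge, until it is fully home against the end stop; then press the start button on top of the bridge. Slide the plate flat on the deck the whole way, never picking it up or tipping it, do not press start before the plate is home, and leave the deep-well block, tube rack, jar and timer where they stand.

Things in the scene. Friction and masses are not known exactly. Their poses are not given: they have to be found in the camera images.
- plate: Low white 96-well plate, loose: a plain slab 85.5 mm (own x) by 127.8 mm (own y, the long way), 14.4 mm high, about 100 g, 8 by 12 round wells shown on top. Origin: centre of its underside, z up. Starts flat on the open front part of the deck, up to 25 mm off the centre line and turned up to 0.3 rad from the feed direction. Either end may go in first.
- sampler: Bench-top plate sampler, fixed to the bench. Origin on the bench under its centre line, z up, own +y the feed direction, x across. Flat deck, top 18 mm above the bench, x -105 to 105, y -210 to 190 mm. White pump housing behind it, y 190 to 310, 116 mm high. Dark end stop, 14 mm high on the deck, 80 mm wide, face at y 164 mm.
- mouth (a point): Point on the deck, on the centre line, where the straight guide rails begin (sampler y 32 mm). Rails: dark, 10 mm wide, 7 mm high above the deck, y 32 to 162 mm; the channel between them is 88.6 mm wide. Before them, lead-ins of the same height flare out towards the front, to a mouth about 116 mm wide at y about 0.
- bridge (a point): Centre of the top of the white bridge, 68 mm above the bench (sampler y 110 mm). The bridge spans x -100 to 100, y 83 to 137 mm; underside 17.5 mm above the deck, 3.1 mm more than the plate's height. Cheeks carry it outside the rails (x beyond 62 mm either side). Thin steel tubes on top, within 34 mm of the middle, 15 mm high, run back to the housing.
- home (a point): Point on the deck's top surface, on the centre line, where the centre of the plate's underside lies when the plate is home against the end stop (sampler x 0, y 100, z 18 mm). The plate's near end then still stands 47 mm out in front of the bridge.
- start (a joint): Travel of the start button in m: 0 released, 0.006 fully pressed. Sprung, about 5 N when fully down; it comes back up by itself. It counts as pressed from 0.004.
- start_top (a point): Centre of the top of the start button: a round push button 28 mm across in a low housing on top of the bridge, at the end at sampler x -77 mm, y 110 mm. It is pressed straight down.
- block: Bystander: white deep-well block, loose, same footprint as the plate (85.5 by 127.8 mm) but 44 mm high; stands on the bench beside the rails at sampler +x. Origin: centre of underside.
- rack: Bystander: green open tube rack, 56 by 130 mm, with clear capped tubes up to 80 mm high, loose; stands on the bench beside the pump housing at sampler +x. Origin: centre of underside.
- jar: Bystander: brown glass jar with white cap, 48 mm across, 75 mm high, loose, on the bench beside the deck, at sampler +x near its front or at -x beside the lead-ins. Origin: centre of underside.
- timer: Bystander: small white desk timer, 32 by 64 by 52 mm high, loose, on the bench beside the deck, at sampler +x near its front or at -x beside the lead-ins. Origin: centre of underside.
There are look-alikes about, which are no part of the job. Several things have the shape of the plate; the one meant has the colours described above.

How it is judged:
By the outcome, as a careful person would: the job done as asked, in the order asked, and still so for the second after the job is handed in, with the robot touching nothing.
It also fails if it takes over 64 s, if anything falls off the work surface, if the arm or the gripper's body presses on something with over 40 N, if the wrist force passes 120 N, or if a joint passes its speed limit or range.

## Robot

A 7-joint arm with a two-finger parallel gripper is mounted at the origin on the work surface. World frame = base frame: x ahead of the robot, y to its left, z up, the work surface at z = 0. Lengths are in m, angles in rad, forces in N, time in s.
With the tool pointing down it reaches from about 0.425 to 0.925 m from the base axis. Payload 6.8 kg.
Tool frame: the origin (TCP) lies midway between the tips of the shut fingers; the grasp point (between the pads) lies 19 mm behind it; z points along the fingers, y is the direction in which the jaws open and shut (so a half turn about z gives the same grasp; the last joint's range is limited). The gripper opens to 85 mm and grips with 20 to 120 N. Pads are 22 mm wide; open, the fingers measure 114 mm over their backs; the gripper's body (76 mm by 85 mm) begins 54 mm behind the grasp point. The pads swing forward as they close: fully open they stand 13 mm farther back than shut.
Start: joints at [-1.414, 0.477, 0.022, 1.555, -0.011, 1.109, -0.083], TCP at [0.177, 0.651, 0.231] pointing down, gripper open.
Joint ranges: [-2.96, 2.96], [-0.34, 2.1], [-1.41, 1.46], [0.24, 2.44], [-1.37, 4.51], [0.17, 1.92], [-2.96, 2.96]. Speed limits (rad/s): [2.39, 2.39, 3.14, 3.14, 3.14, 3.14, 3.14].

## Interface

Orientations are given as a unit quaternion [w, x, y, z].
In Python, from station import bot gives the robot as it stands. The module is installed in compiled form; this text tells all that it offers.
- The arm moves only by the tool play_rows, never from a script. Its argument "motion" is a list of rows, each a list of 2 entries, a list of its own where there are three numbers: the shift along the tool's x, y, z as a fraction of full scale, then the turn, a rotation vector about the tool's x, y, z as a fraction of full scale. In form: [[[tx, ty, tz], [rx, ry, rz]], ...]. A call has 1 to 8 rows; each row is the pose to reach, as a shift and turn from the pose measured when the call began, along the tool's axes at that moment, turning the shorter way round; what a row does not reach only later rows make up. Full scale, the value 1, is 400 mm for a shift and 360 degrees for a turn. A row lasts 1/10 s, in which the tool goes at most 50 mm and 8.59 degrees, less where a joint would pass 70% of its speed; a pose out of reach is approached as far as the arm can. A call with a number of a shift or a turn outside -1 to 1 is refused whole. A call with a gripper value outside its range is refused whole. "fingers" is the finger opening in mm, from 0 to 85.4, set as the call begins (left out, the last holds). The fingers move at their own pace and stop on an object; "grip_force" is the grip in N (left out, the last holds). Time passes only in rows, so rows that repeat a pose let the fingers close. It gives the time, the measured TCP pose, the force and the opening at its end, in the units of the state.
- bot.get_obs(): the state, without advancing time (a new reading comes with each control period).
- bot.read_camera(name): name is "scene" or "top"; returns a dict with "pixels" (400x640x3 uint8, red, green, blue), "range_z" (400x640 float32, m along the optical axis (not along the pixel's ray), 0 where there is no reading), "fovy" (degrees; the focal length in pixels is half the picture's height over the tangent of half this angle, whatever the lens; pixels are square), "cx", "cy" (the principal point, pixels), "pose" (4x4, takes a point from camera to world coordinates). Camera axes: x right, y down, z forward; pixel columns grow to the right and rows downward; lengths in m; the calibration is good to about 2 mm. A picture is of the moment at which its call begins.
- bot.hand_in(): hands the job in, once; it reports no verdict.
The state is a dict: "t": time; "q": joint angles; "joint_vel": joint speeds; "joint_torque": joint torques, N m; "eef_pos": TCP position; "tool_rot": TCP orientation; "contact_force": force on the tool from outside, world axes, zero at the start; "torque": the same for the moment, N m; "gripper_width": opening from 0.0 (shut) to 1.0 (fully open).
Only numpy, scipy, OpenCV 4.12 (cv2) and the standard library are available. Lean on these libraries where they do the work, as an engineer would, in place of code of your own. Each camera call takes 0.05 s, during which the arm holds its last target.

## Working session

There is one attempt and no reset: what is moved stays moved. The work goes in short steps, Python scripts to look and compute and a tool call to move; the robot and the scene stay as the last step left them, time stands still between calls to the robot, and variables do not carry over. Pictures are saved under pics/ and viewed, and the job is handed in when it is done.

Besides the shell and the picture viewer there is one more tool, called after ">>>" in YAML: its name, and indented under it one key for each argument. play_rows: Moves the arm, as the interface text tells. Shift numbers are shares of 400 mm and turn numbers shares of 360 degrees, none past 1 either way. Its arguments: {"type":"object","properties":{"motion":{"type":"array"},"fingers":{"type":"number"},"grip_force":{"type":"number"}},"required":["motion"]}

```bash
ls; mkdir -p pics; python3 - <<'E'
from station import bot
import cv2,numpy as np
o=bot.get_obs(); print({k:np.round(v,4).tolist() for k,v in o.items()})
for n in("scene","top"):
    c=bot.read_camera(n); cv2.imwrite(f"pics/{n}0.png",c["pixels"][:,:,::-1]); np.savez(f"{n}0.npz",**c)
    print(n,c["fovy"],c["cx"],c["cy"],np.round(c["pose"],4).tolist())
E
```

```text
pics
{'t': 0.0, 'q': [-1.4141, 0.4778, 0.0224, 1.5565, -0.0115, 1.1093, -0.0831], 'joint_vel': [0.0012, -0.0008, -0.0021, 0.0008, -0.0001, 0.001, -0.0004], 'joint_torque': [0.0003, -59.6466, 1.6084, -28.1185, 0.0125, 0.0098, -0.0], 'eef_pos': [0.1765, 0.6509, 0.2303], 'tool_rot': [-0.0, 0.132, 0.9912, -0.0009], 'contact_force': [-0.1393, 0.6272, 0.1491], 'torque': [0.0389, -0.0265, 0.0144], 'gripper_width': 1.0006}
scene 46.78722073959573 318.24231491390685 205.39999681955007 [[0.8143, 0.5037, -0.2885, 0.9821], [0.5804, -0.7009, 0.4145, -0.6611], [0.0066, -0.505, -0.8631, 1.3482], [0.0, 0.0, 0.0, 1.0]]
top 49.48975007537419 315.3320080731983 204.84818808076616 [[-0.0216, -0.996, 0.0866, 0.4603], [-0.9996, 0.0232, 0.018, -0.0801], [-0.02, -0.0862, -0.9961, 1.4315], [0.0, 0.0, 0.0, 1.0]]
```

View pics/scene0.png

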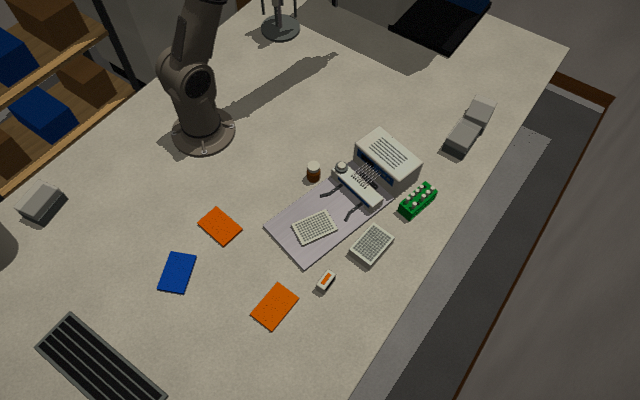

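View pics/top0.png

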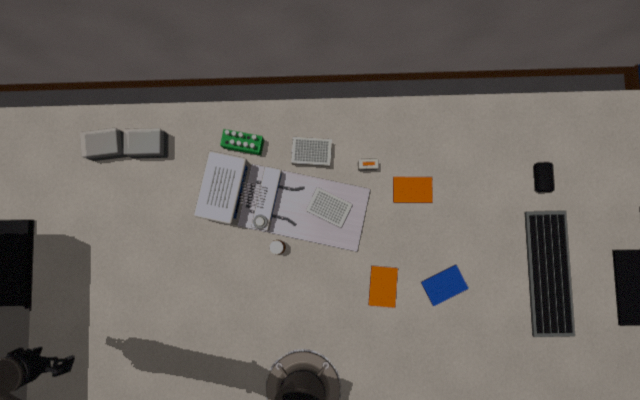

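The scene view shows the white plate on the deck at about (315,228). The deep-well block is at (372,245), the rack at (418,200), the jar at (313,171) and the timer at (326,281). Orange and blue slabs lie elsewhere. The top view shows the plate at (330,207), the block at (312,151) and the button at (261,222). I'll enlarge both.

```bash
cat > h.py <<'E'
import numpy as np,cv2
from station import bot
def load(f):
    c=dict(np.load(f)); return c
def K(c):
    f=200/np.tan(np.radians(float(c["fovy"]))/2); return f,float(c["cx"]),float(c["cy"])
def ray(c,u,v):
    f,cx,cy=K(c); P=c["pose"]; d=P[:3,:3]@np.array([(u-cx)/f,(v-cy)/f,1.]); return P[:3,3],d
def atz(c,u,v,z):
    o,d=ray(c,u,v); return o+d*(z-o[2])/d[2]
def dep(c,u,v):
    o,d=ray(c,u,v); return o+d*float(c["range_z"][int(round(v)),int(round(u))])
def proj(c,p):
    f,cx,cy=K(c); P=c["pose"]; q=P[:3,:3].T@(np.asarray(p)-P[:3,3]); return np.array([cx+f*q[0]/q[2],cy+f*q[1]/q[2]])
def crop(c,fn,x0,y0,w,h,s):
    im=c["pixels"][y0:y0+h,x0:x0+w,::-1]; im=cv2.resize(im,None,fx=s,fy=s,interpolation=cv2.INTER_CUBIC)
    for i in range(0,w,20): cv2.putText(im,str(x0+i),(i*s,8),0,.3,(0,0,255)); cv2.line(im,(i*s,0),(i*s,4),(0,0,255))
    for i in range(0,h,20): cv2.putText(im,str(y0+i),(0,i*s+4),0,.3,(0,0,255))
    cv2.imwrite(fn,im)
E
python3 - <<'E'
from h import *
crop(load("top0.npz"),"pics/topc.png",190,120,195,145,4)
crop(load("scene0.npz"),"pics/scc.png",250,110,200,190,3)
E
```

```text
(no output)
```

View pics/topc.png

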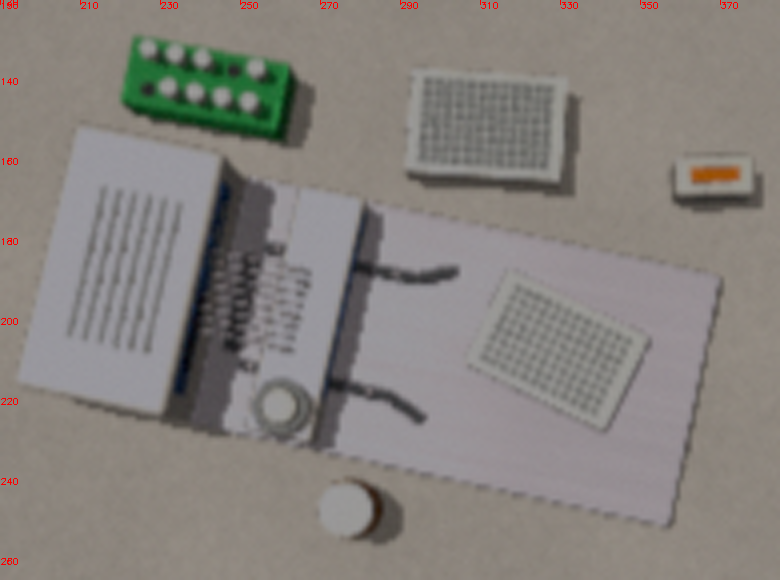

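View pics/scc.png

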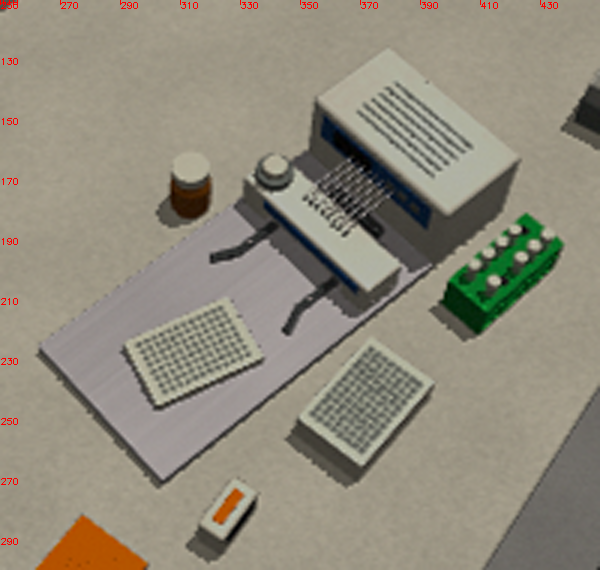

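```bash
cat > fit.py <<'E'
from h import *
from scipy.optimize import least_squares
T=load("top0.npz");S=load("scene0.npz")
tc=lambda X,Y:np.array([190+(X+.5)/4-.5,120+(Y+.5)/4-.5])
sc=lambda X,Y:np.array([250+(X+.5)/3-.5,110+(Y+.5)/3-.5])
R=lambda a:np.array([[np.cos(a),-np.sin(a)],[np.sin(a),np.cos(a)]])
def w(p,l): 
    q=R(p[2])@np.array(l[:2])/1000+p[:2]; return np.array([q[0],q[1],l[2]/1000+(p[3] if len(p)>3 else 0)])
obs=[(T,tc(80,123),(105,310,116)),(T,tc(223,157),(105,190,116)),(T,tc(163,415),(-105,190,116)),(T,tc(18,382),(-105,310,116)),
(T,tc(721,279),(105,-210,18)),(T,tc(670,525),(-105,-210,18)),(T,tc(365,203),(100,83,68)),
(S,sc(38,350),(-105,-210,18)),(S,sc(163,485),(105,-210,18)),(S,sc(389,48),(-105,310,116)),(S,sc(520,158),(105,310,116)),(S,sc(447,213),(105,190,116)),(S,sc(316,97),(-105,190,116)),(S,sc(363,290),(100,83,68))]
pl=[(T,tc(512,268),(42.75,63.9,0)),(T,tc(651,340),(42.75,-63.9,0)),(T,tc(606,430),(-42.75,-63.9,0)),(T,tc(468,362),(-42.75,63.9,0)),
(S,sc(122,347),(-42.75,-63.9,0)),(S,sc(158,408),(42.75,-63.9,0)),(S,sc(264,355),(42.75,63.9,0)),(S,sc(230,298),(-42.75,63.9,0))]
def fit(o,x0):
    r=least_squares(lambda p:np.concatenate([proj(c,w(p,l))-uv for c,uv,l in o]),x0,loss="soft_l1")
    return r.x,np.round(r.fun.reshape(-1,2),1)
if __name__=="__main__":
    s,e=fit(obs,[.6,0,0,0]); print(np.round(s,4));print(e.tolist())
    p,e=fit(pl,[.6,0,.0,.03]); print(np.round(p,4));print(e.tolist())
    rel=R(s[2]).T@(p[:2]-s[:2]); print("plate in sampler mm",rel*1000,"ang",p[2]-s[2])
    np.save("s.npy",s)
    for n,l in dict(home=(0,100,18),start=(-77,110,68),mouth=(0,32,18)).items(): print(n,w(s,l).round(4))
    for c,u,v,n in[(T,261,222,'btn'),(S,341,167,'btn'),(T,330,207,'plate'),(S,314,228,'plate'),(T,347,236,'deck'),(T,277,247,'jar'),(T,275,187,"brg")]:
        d=dep(c,u,v); print(n,d.round(4),(R(s[2]).T@(d[:2]-s[:2])*1000).round(1))
    # triangulate button
    uv=[(T,tc(279,406)),(S,sc(274,165))]
    r=least_squares(lambda x:np.concatenate([proj(c,x)-u for c,u in uv]),[.6,.1,.08]); print("btn tri",r.x.round(4),r.fun.round(2),(R(s[2]).T@(r.x[:2]-s[:2])*1000).round(1))
E
python3 fit.py
```

```text
[ 0.58   -0.0056 -0.2336 -0.0093]
[[-0.8, -0.1], [0.9, -0.8], [0.6, 0.9], [-1.0, 1.0], [-0.3, -0.8], [-0.5, 0.4], [0.2, -1.1], [-0.0, -1.2], [-0.2, -0.9], [-0.7, -0.7], [0.6, 0.0], [-0.3, 1.7], [-1.6, 1.0], [1.2, 1.4]]
[ 0.5752 -0.0993 -0.4747  0.0248]
[[-0.4, -0.1], [0.2, -1.1], [0.0, 0.1], [-0.9, -0.1], [-0.0, -0.8], [-0.3, 0.2], [-0.1, 1.4], [-1.1, -0.1]]
plate in sampler mm [ 16.99213903 -92.33291616] ang -0.24110192345173587
home [0.6031 0.0917 0.0087]
start [0.5305 0.1193 0.0587]
mouth [0.5874 0.0256 0.0087]
btn [0.5274 0.1134 0.0926] [-78.7 103.6]
btn [0.5374 0.1069 0.0908] [-67.4  99.6]
plate [ 0.5738 -0.1021  0.0325] [ 16.4 -95.3]
plate [ 0.5804 -0.106   0.0338] [ 23.6 -97.6]
deck [ 0.4794 -0.1552  0.0155] [ -63.2 -168.9]
jar [0.4491 0.0674 0.0692] [-144.2   40.7]
brg [0.639  0.0716 0.065 ] [39.6 88.7]
btn tri [0.5302 0.1193 0.0841] [ 0.12  0.13  0.19 -0.03] [-77.3 110. ]
```

```bash
cat > fit2.py <<'E'
from fit import *
from scipy.spatial.transform import Rotation as Ro
def cp(c,d):
    c=dict(c);P=c["pose"].copy();P[:3,3]+=d[:3];P[:3,:3]=P[:3,:3]@Ro.from_rotvec(d[3:]).as_matrix();c["pose"]=P;return c
plz=[(c,uv,(l[0],l[1],32.4)) for c,uv,l in pl]
btn=[(T,tc(279,406)),(S,sc(274,165))]
def res(x,sel=(1,1)):
    s,p,b=x[:3],x[3:6],x[6]; cs={id(T):cp(T,x[7:13]),id(S):cp(S,x[13:19])}; k={id(T):sel[0],id(S):sel[1]}
    r=[k[id(c)]*(proj(cs[id(c)],w(s,l))-uv)/.7 for c,uv,l in obs]+[k[id(c)]*(proj(cs[id(c)],w(p,l))-uv)/.7 for c,uv,l in plz]
    r+=[k[id(c)]*(proj(cs[id(c)],w(s,(-77,110,b*1000)))-uv)/.7 for c,uv in btn]
    pr=x[7:].reshape(2,6)/np.array([.002]*3+[.002]*3)
    return np.concatenate(r+[pr.ravel()])
if __name__=="__main__":
  for sel in((1,1),(1,0),(0,1)):
    x=least_squares(res,np.r_[.58,0,-.23,.575,-.1,-.47,.084,np.zeros(12)],args=(sel,),loss="soft_l1").x
    s,p=x[:3],x[3:6]
    print(sel,"s",s.round(4),"p",p.round(4),"btn z",x[6].round(4),"rel",(R(s[2]).T@(p[:2]-s[:2])*1000).round(1),round(p[2]-s[2],4)); print((x[7:]*1000).round(1))
    if sel==(1,1): np.savez("pose.npz",s=s,p=p,x=x)
  s=np.load("pose.npz")["s"]
  # depth planes
  for n,c in(("T",T),("S",S)):
    v,u=np.mgrid[0:400,0:640]; f,cx,cy=K(c); z=c["range_z"]
    pts=np.stack([(u-cx)/f*z,(v-cy)/f*z,z],-1)@c["pose"][:3,:3].T+c["pose"][:3,3]
    l=(pts[...,:2]-s[:2])@R(s[2])*1000
    for nm,a in dict(deckfront=(-95,95,-205,-170),bench_l=(-220,-130,-200,0),house=(-90,90,205,295),deckL=(-95,-60,-150,0)).items():
        m=(l[...,0]>a[0])&(l[...,0]<a[1])&(l[...,1]>a[2])&(l[...,1]<a[3])&(z>0); print(n,nm,m.sum(),np.median(pts[m][:,2]).round(4))
    for nm,h in(("high things",.04),):
        m=(pts[...,2]>h)&(np.abs(l[...,0])<260)&(l[...,1]>-300)&(l[...,1]<320)&(z>0)
        k,lab,st,_=cv2.connectedComponentsWithStats(m.astype(np.uint8))
        for i in range(1,k):
            if st[i,4]>20:
                q=l[lab==i]; print(n,st[i].tolist(),"x",q[:,0].min().round(),q[:,0].max().round(),"y",q[:,1].min().round(),q[:,1].max().round(),"z",pts[lab==i][:,2].max().round(3))
E
python3 fit2.py
```

```text
(1, 1) s [ 0.5805 -0.0068 -0.2331] p [ 0.5758 -0.0998 -0.4773] btn z 0.0916 rel [ 16.9 -91.5] -0.2442
[ 0.3 -0.2  1.7  0.9 -0.  -0.5 -0.3  0.2  0.8  1.5 -0.2  0.6]
(1, 0) s [ 0.5791 -0.0061 -0.2367] p [ 0.5742 -0.0997 -0.4874] btn z 0.0947 rel [ 17.2 -92.1] -0.2506
[ 0.  -0.   1.9  0.3 -0.3  0.   0.   0.   0.   0.   0.   0. ]
(0, 1) s [ 0.5822 -0.0092 -0.2287] p [ 0.577  -0.1007 -0.4611] btn z 0.0921 rel [ 15.7 -90.3] -0.2323
[-0.   0.  -0.   0.   0.   0.   0.  -0.   0.5  0.6 -0.1  0.1]
T deckfront 625 0.0169
T bench_l 1687 -0.001
T house 1688 0.1147
T deckL 491 0.0171
T [220, 129, 43, 24, 692] x 137.0 196.0 y 167.0 300.0 z 0.084
T [291, 137, 41, 28, 822] x 132.0 233.0 y -64.0 71.0 z 0.052
T [194, 151, 56, 74, 2905] x -104.0 106.0 y 175.0 311.0 z 0.123
T [359, 159, 20, 10, 195] x 157.0 198.0 y -218.0 -154.0 z 0.056
T [251, 166, 31, 64, 1140] x -99.0 100.0 y 82.0 148.0 z 0.093
T [270, 240, 15, 14, 174] x -165.0 -122.0 y 22.0 65.0 z 0.081
S deckfront 586 0.0176
S bench_l 1304 -0.0004
S house 1174 0.1151
S deckL 413 0.0174
S [331, 126, 93, 86, 3716] x -104.0 109.0 y 79.0 310.0 z 0.124
S [307, 160, 14, 17, 184] x -163.0 -117.0 y 20.0 64.0 z 0.081
S [399, 181, 39, 35, 615] x 139.0 199.0 y 164.0 299.0 z 0.086
S [349, 222, 46, 44, 920] x 134.0 234.0 y -66.0 71.0 z 0.054
S [316, 269, 20, 22, 231] x 159.0 203.0 y -222.0 -155.0 z 0.059
```

```bash
cat > go.py <<'E'
import sys
from h import *
from scipy.spatial.transform import Rotation as Ro
s=np.load("pose.npz")["s"]
def S2W(x,y): 
    c,k=np.cos(s[2]),np.sin(s[2]); return np.array([s[0]+(c*x-k*y)/1000,s[1]+(k*x+c*y)/1000])
def W2S(p):
    c,k=np.cos(s[2]),np.sin(s[2]); d=(np.asarray(p[:2])-s[:2])*1000; return np.array([c*d[0]+k*d[1],-k*d[0]+c*d[1]])
def cur():
    o=bot.get_obs(); q=o["tool_rot"]; Rm=Ro.from_quat([q[1],q[2],q[3],q[0]]); return o,Rm
def go(x,y,z,a):
    """target sampler x,y mm, z m world, a: deg of tool x axis from sampler +x (180 = now)"""
    o,Rm=cur(); p=np.r_[S2W(x,y),z]; A=np.radians(a)+s[2]
    X=np.array([np.cos(A),np.sin(A),0]);Z=np.array([0,0,-1.]);Y=np.cross(Z,X)
    Rt=Ro.from_matrix(np.stack([X,Y,Z],1))
    sh=Rm.inv().apply(p-o["eef_pos"])/.4; tn=(Rm.inv()*Rt).as_rotvec()/(2*np.pi)
    print("target",(x,y,z,a),"shift",sh.round(4).tolist(),"turn",tn.round(4).tolist())
def st():
    o,Rm=cur(); M=Rm.as_matrix(); print("t",round(float(o["t"]),2),"S xy",W2S(o["eef_pos"]).round(1),"z",round(float(o["eef_pos"][2]),4),"tool x ang",round(np.degrees(np.arctan2(M[1,0],M[0,0])-s[2]),2),"tilt z",M[:,2].round(3),"F",np.round(o["contact_force"],1),"g",round(float(o["gripper_width"]),3), "q",np.round(o["q"],2))
    f=o["contact_force"]; c,k=np.cos(s[2]),np.sin(s[2]); print("F sampler",np.round([c*f[0]+k*f[1],-k*f[0]+c*f[1],f[2]],1))
st()
for a in sys.argv[1:]: go(*[float(v) for v in a.split(",")])
E
python3 go.py 0,230,0.23,180 105,-92,0.2,180
```

```text
t 0.1 S xy [-545.   546.7] z 0.2304 tool x ang 178.18 tilt z [-0.    -0.002 -1.   ] F [0.4 0.  0.8] g 1.003 q [-1.41  0.48  0.02  1.56 -0.01  1.11 -0.08]
F sampler [0.4 0.1 0.8]
target (0.0, 230.0, 0.23, 180.0) shift [-1.3869, -0.7481, 0.0025] turn [-0.0003, 0.0, -0.005]
target (105.0, -92.0, 0.2, 180.0) shift [-1.6747, -1.5443, 0.0788] turn [-0.0003, 0.0, -0.005]
```

Look-alikes in the top view: the white deep-well block at (312,151) is 44 mm high and stands on the bench. There are orange slabs at (412,190) and (383,286) and a blue slab at (444,285). The white slab at (330,207) is on the deck, its top is at z≈0.032, and the crop shows its wells, so it is the plate. I'll move towards it now.

>>> play_rows:
  motion:
    - [[-0.84,-0.77,0.0],[0,0,-0.005]]
    - [[-0.84,-0.77,0.0],[0,0,-0.005]]
    - [[-0.84,-0.77,0.0],[0,0,-0.005]]
    - [[-0.84,-0.77,0.0],[0,0,-0.005]]
    - [[-0.84,-0.77,0.0],[0,0,-0.005]]
    - [[-0.84,-0.77,0.0],[0,0,-0.005]]
    - [[-0.84,-0.77,0.0],[0,0,-0.005]]
    - [[-0.84,-0.77,0.0],[0,0,-0.005]]
  fingers: 85

```text
t: 0.9
eef_pos: [0.3908, 0.3112, 0.2309]
tool_rot: [-0.0, 0.116, 0.993, -0.001]
contact_force: [0.2, 0.4, -0.3]
gripper_width: 0.995
```

```bash
python3 go.py 105,-92,0.2,180
```

```text
t 0.9 S xy [-258.   265.6] z 0.2309 tool x ang 179.99 tilt z [-0.    -0.002 -1.   ] F [ 0.2  0.4 -0.3] g 0.995 q [-0.94  0.19  0.16  1.98 -0.03  0.98  0.58]
F sampler [ 0.1  0.5 -0.3]
target (105.0, -92.0, 0.2, 180.0) shift [-0.9077, -0.8938, 0.0788] turn [-0.0003, -0.0, -0.0]
```

>>> play_rows:
  motion:
    - [[-0.908,-0.894,0.079],[0,0,0]]
    - [[-0.908,-0.894,0.079],[0,0,0]]
    - [[-0.908,-0.894,0.079],[0,0,0]]
    - [[-0.908,-0.894,0.079],[0,0,0]]
    - [[-0.908,-0.894,0.079],[0,0,0]]
    - [[-0.908,-0.894,0.079],[0,0,0]]
    - [[-0.908,-0.894,0.079],[0,0,0]]
    - [[-0.908,-0.894,0.079],[0,0,0]]

```text
t: 1.7
eef_pos: [0.6024, -0.0269, 0.2063]
tool_rot: [-0.0, 0.116, 0.993, -0.001]
contact_force: [0.6, 0.2, 0.7]
gripper_width: 0.997
```

>>> play_rows:
  motion:
    - [[-0.22,-0.21,0.02],[0,0,0]]
    - [[-0.22,-0.21,0.02],[0,0,0]]
    - [[-0.22,-0.21,0.02],[0,0,0]]
    - [[-0.22,-0.21,0.02],[0,0,0]]

```text
t: 2.1
eef_pos: [0.6689, -0.1342, 0.1974]
tool_rot: [-0.001, 0.119, 0.993, -0.002]
contact_force: [0.2, 0.2, 0.4]
gripper_width: 0.999
```

```bash
python3 go.py 105,-95,0.2,180 105,-95,0.04,180 105,-95,0.01,180
```

```text
t 2.1 S xy [ 115.4 -103.5] z 0.1974 tool x ang 179.68 tilt z [-0.002 -0.004 -1.   ] F [0.2 0.2 0.4] g 0.999 q [-0.16  0.54  0.38  1.59 -0.22  1.06  1.61]
F sampler [0.2 0.2 0.4]
target (105.0, -95.0, 0.2, 180.0) shift [0.0261, 0.0212, -0.0066] turn [-0.0008, -0.0001, -0.0009]
target (105.0, -95.0, 0.04, 180.0) shift [0.0258, 0.0231, 0.3934] turn [-0.0008, -0.0001, -0.0009]
target (105.0, -95.0, 0.01, 180.0) shift [0.0258, 0.0234, 0.4684] turn [-0.0008, -0.0001, -0.0009]
```

>>> play_rows:
  motion:
    - [[0.038,0.023,0.1],[0,0,-0.001]]
    - [[0.038,0.023,0.2],[0,0,-0.001]]
    - [[0.038,0.023,0.3],[0,0,-0.001]]
    - [[0.038,0.023,0.39],[0,0,-0.001]]
    - [[0.038,0.023,0.43],[0,0,-0.001]]
    - [[0.038,0.023,0.45],[0,0,-0.001]]
    - [[0.038,0.023,0.46],[0,0,-0.001]]
    - [[0.038,0.023,0.465],[0,0,-0.001]]

```text
t: 2.9
eef_pos: [0.657, -0.1225, 0.0126]
tool_rot: [0.0, 0.116, 0.993, -0.002]
contact_force: [-0.3, -0.6, -0.4]
gripper_width: 0.995
```

```bash
python3 go.py 100,-95,0.01,180 54,-95,.01,180; python3 - <<'E'
from h import *
for n,a in(("top",(280,150,110,100,6)),("scene",(250,170,150,130,5))):
    c=bot.read_camera(n); crop(c,f"pics/{n}1.png",*a)
E
```

```text
t 2.9 S xy [101.1 -94.9] z 0.0126 tool x ang 180.04 tilt z [ 0.    -0.005 -1.   ] F [-0.3 -0.6 -0.4] g 0.995 q [-0.12  0.74  0.3   1.73 -0.3   0.72  1.67]
F sampler [-0.1 -0.7 -0.4]
target (100.0, -95.0, 0.01, 180.0) shift [0.0028, -0.0002, 0.0066] turn [-0.0007, 0.0002, 0.0001]
target (54.0, -95.0, 0.01, 180.0) shift [0.1178, -0.0001, 0.0064] turn [-0.0007, 0.0002, 0.0001]
```

View pics/top1.png

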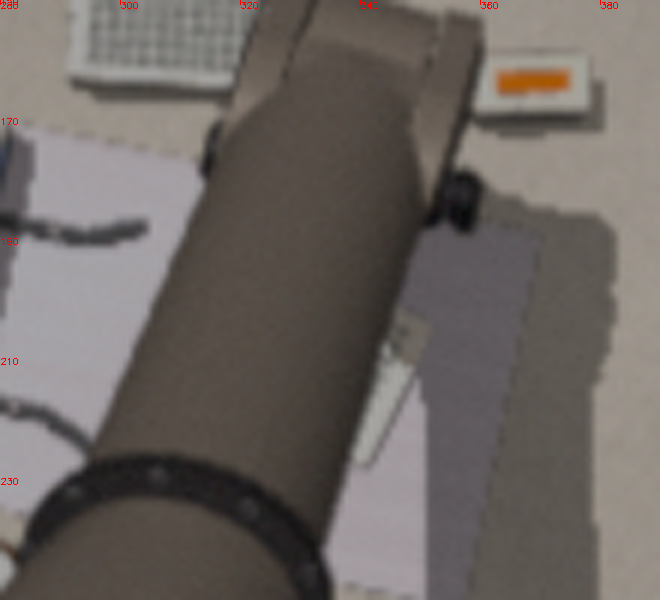

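View pics/scene1.png

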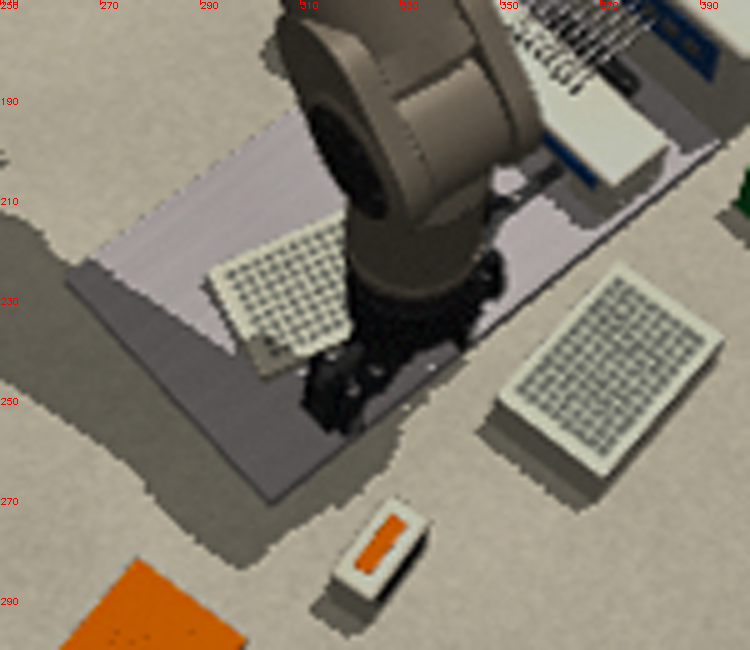

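The scene view shows the fingers on the deck at the plate's +x side, about (330,240), with the plate not moved. I'll sweep it to the centre line.

>>> play_rows:
  motion:
    - [[0.015,0,0.004],[0,0,0]]
    - [[0.03,0,0.004],[0,0,0]]
    - [[0.045,0,0.004],[0,0,0]]
    - [[0.055,0,0.004],[0,0,0]]
    - [[0.065,0,0.004],[0,0,0]]
    - [[0.072,0,0.004],[0,0,0]]
    - [[0.079,0,0.004],[0,0,0]]
    - [[0.086,0,0.004],[0,0,0]]

```text
t: 3.8
eef_pos: [0.6233, -0.1146, 0.0111]
tool_rot: [0.0, 0.116, 0.993, -0.002]
contact_force: [0.3, 0.0, 0.2]
gripper_width: 0.994
```

```bash
python3 go.py 55,-95,.011,180; python3 - <<'E'
from h import *
for n,a in(("scene",(250,170,150,130,5)),):
    c=bot.read_camera(n); crop(c,f"pics/{n}2.png",*a)
E
```

```text
t 3.8 S xy [ 66.6 -95. ] z 0.0111 tool x ang 180.04 tilt z [ 0.    -0.005 -1.   ] F [0.3 0.  0.2] g 0.994 q [-0.13  0.7   0.29  1.82 -0.3   0.67  1.67]
F sampler [0.3 0.1 0.2]
target (55.0, -95.0, 0.011, 180.0) shift [0.0289, 0.0, 0.0002] turn [-0.0007, 0.0002, 0.0001]
```

View pics/scene2.png

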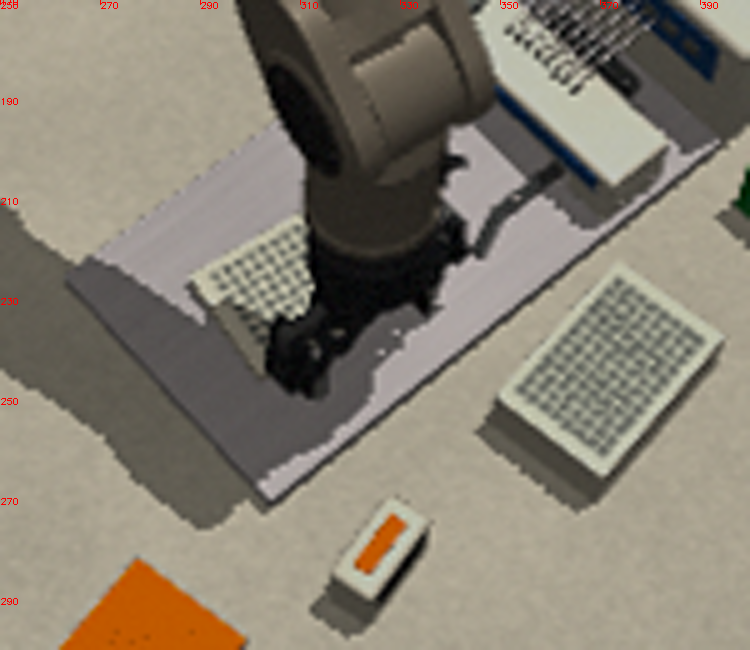

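The plate's near-left corner has moved from about (291,225) to (288,224), so it is moving as expected. I'll continue the sweep, then back off and lift.

>>> play_rows:
  motion:
    - [[0.006,0,0],[0,0,0]]
    - [[0.012,0,0],[0,0,0]]
    - [[0.018,0,0],[0,0,0]]
    - [[0.024,0,0],[0,0,0]]
    - [[0.029,0,0],[0,0,0]]
    - [[0.029,0,0],[0,0,0]]

```text
t: 4.45
eef_pos: [0.6111, -0.1118, 0.0109]
tool_rot: [-0.0, 0.116, 0.993, -0.002]
contact_force: [1.0, -0.1, 0.0]
gripper_width: 0.995
```

>>> play_rows:
  motion:
    - [[-0.03,0,0],[0,0,0]]
    - [[-0.05,0,-0.05],[0,0,0]]
    - [[-0.05,-0.05,-0.15],[0,0,0]]
    - [[0,-0.15,-0.2],[0,0,0]]
    - [[0.1,-0.25,-0.22],[0,0,0]]
    - [[0.14,-0.35,-0.22],[0,0,0]]
    - [[0.14,-0.4,-0.22],[0,0,0]]
    - [[0.14,-0.4,-0.22],[0,0,0]]

```text
t: 5.25
eef_pos: [0.5184, -0.2591, 0.1005]
tool_rot: [0.0, 0.119, 0.993, -0.003]
contact_force: [0.4, -0.2, -0.3]
gripper_width: 0.995
```

```bash
python3 go.py 0,-200,.1,90 0,-200,.1,-90; python3 - <<'E'
from h import *
for n,a in(("scene",(250,120,150,170,3)),("top",(240,150,150,120,5))):
    c=bot.read_camera(n); crop(c,f"pics/{n}3.png",*a); np.savez(n+"3.npz",**c)
E
```

```text
t 5.25 S xy [  -2.1 -259.8] z 0.1005 tool x ang 179.65 tilt z [-0.    -0.007 -1.   ] F [ 0.4 -0.2 -0.3] g 0.995 q [ 0.08  0.5   0.36  1.92 -0.24  0.76  1.9 ]
F sampler [ 0.4 -0.1 -0.3]
target (0.0, -200.0, 0.1, 90.0) shift [-0.0044, 0.1495, 0.0001] turn [-0.0006, 0.001, 0.249]
target (0.0, -200.0, 0.1, -90.0) shift [-0.0044, 0.1495, 0.0001] turn [-0.001, -0.0006, -0.251]
```

View pics/scene3.png

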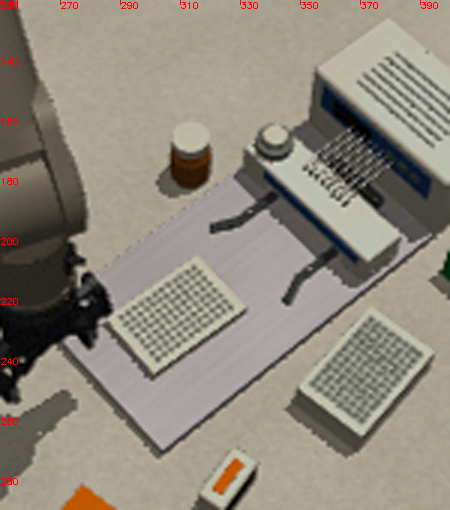

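View pics/top3.png

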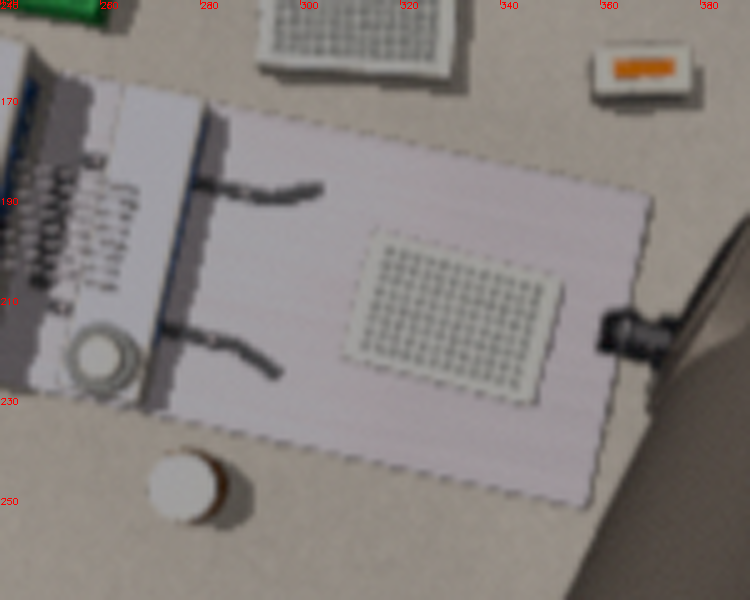

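```bash
cat > pm.py <<'E'
from fit2 import *
def plate(tops,scs,ta,sa,f0):
    # ta,sa: crop (x0,y0,scale)
    x=np.load("pose.npz")["x"]; s=x[:3]; cT,cS=cp(T,x[7:13]),cp(S,x[13:19])
    L=[(42.75,63.9,32.4),(42.75,-63.9,32.4),(-42.75,-63.9,32.4),(-42.75,63.9,32.4)]
    o=[(c,np.array([a[0]+(u+.5)/a[2]-.5,a[1]+(v+.5)/a[2]-.5]),l) for c,a,pts in((cT,ta,tops),(cS,sa,scs)) for (u,v),l in zip(pts,L) if u is not None]
    p,e=fit(o,f0)
    if len(p)>3: p=p[:3]
    print("plate S",(R(s[2]).T@(p[:2]-s[:2])*1000).round(1),"yaw",round(p[2]-s[2],4)); print(e.tolist())
E
python3 - <<'E'
from pm import *
tp=[(377,230),(565,281),(532,404),(345,355)]; ss=[(246,309),(153,375),(106,323),(198,259)]
plate(tp,ss,(240,150,5),(250,120,3),[.57,-.1,-.23])
plate(tp,[],(240,150,5),(250,120,3),[.57,-.1,-.23])
plate([],ss,(240,150,5),(250,120,3),[.57,-.1,-.23])
E
```

```text
plate S [  -1.4 -100.1] yaw -0.0436
[[-0.1, -0.2], [0.5, -0.6], [0.5, 0.4], [-0.4, 0.2], [0.5, 0.3], [0.1, 0.6], [-0.4, -0.9], [-0.0, -0.9]]
plate S [ -1.6 -99.7] yaw -0.05
[[-0.1, -0.3], [0.4, -0.4], [0.3, 0.6], [-0.6, 0.1]]
plate S [  -1.  -100.6] yaw -0.036
[[0.4, 0.3], [0.3, 0.9], [-0.5, -0.5], [-0.2, -0.7]]
```

The plate is centred: x −1.4 mm, y −100 mm, yaw −0.04. Next I rotate the jaws across the feed direction, partly close them, and come down behind its near end.

>>> play_rows:
  motion:
    - [[0,0.05,0],[0,0,-0.024]]
    - [[0,0.08,0],[0,0,-0.048]]
    - [[0,0.11,0],[0,0,-0.072]]
    - [[-0.004,0.137,0],[0,0,-0.096]]
    - [[-0.004,0.137,0],[0,0,-0.12]]
    - [[-0.004,0.137,0],[0,0,-0.144]]
    - [[-0.004,0.137,0],[0,0,-0.168]]
    - [[-0.004,0.137,0],[0,0,-0.192]]
  fingers: 42

```text
t: 6.15
eef_pos: [0.5362, -0.1994, 0.0994]
tool_rot: [-0.001, -0.469, 0.883, -0.002]
contact_force: [-0.5, 0.1, -0.7]
gripper_width: 0.49
```

```bash
python3 go.py 0,-205,.1,-90
```

```text
t 6.15 S xy [   1.4 -197.6] z 0.0994 tool x ang -110.67 tilt z [ 0.    -0.003 -1.   ] F [-0.5  0.1 -0.7] g 0.49 q [ 0.21  0.47  0.04  1.92 -0.02  0.75  2.81]
F sampler [-0.5 -0.  -0.7]
target (0.0, -205.0, 0.1, -90.0) shift [0.0186, -0.0033, -0.0015] turn [-0.0003, -0.0005, -0.0574]
```

q7 is near its limit this way round, so I'll turn back and use the opposite orientation (+90°).

>>> play_rows:
  motion:
    - [[0.019,0,0],[0,0,0.023]]
    - [[0.019,0,0],[0,0,0.046]]
    - [[0.019,0,0],[0,0,0.069]]
    - [[0.019,0,0],[0,0,0.092]]
    - [[0.019,0,0],[0,0,0.115]]
    - [[0.019,0,0],[0,0,0.138]]
    - [[0.019,0,0],[0,0,0.161]]
    - [[0.019,0,0],[0,0,0.184]]

```text
t: 6.95
eef_pos: [0.5334, -0.2035, 0.0991]
tool_rot: [0.0, 0.091, 0.996, -0.001]
contact_force: [0.2, 0.7, 0.1]
gripper_width: 0.49
```

>>> play_rows:
  motion:
    - [[0,0,0],[0,0,0.023]]
    - [[0,0,0],[0,0,0.046]]
    - [[0,0,0],[0,0,0.069]]
    - [[0,0,0],[0,0,0.092]]
    - [[0,0,0],[0,0,0.115]]
    - [[0,0,0],[0,0,0.138]]
    - [[0,0,0],[0,0,0.161]]
    - [[0,0,0],[0,0,0.184]]

```text
t: 7.75
eef_pos: [0.5348, -0.2012, 0.0988]
tool_rot: [0.001, 0.621, 0.784, -0.001]
contact_force: [-0.2, -0.3, -0.2]
gripper_width: 0.492
```

```bash
python3 go.py 0,-205,.1,90
```

```text
t 7.75 S xy [   0.5 -199.7] z 0.0988 tool x ang 116.58 tilt z [ 0.    -0.002 -1.   ] F [-0.2 -0.3 -0.2] g 0.492 q [-0.23  0.55  0.64  1.95 -0.45  0.78  0.89]
F sampler [-0.1 -0.3 -0.2]
target (0.0, -205.0, 0.1, 90.0) shift [-0.0113, -0.0069, -0.0029] turn [0.0001, 0.0003, 0.0738]
```

>>> play_rows:
  motion:
    - [[-0.011,-0.007,0],[0,0,0.022]]
    - [[-0.011,-0.007,0],[0,0,0.044]]
    - [[-0.011,-0.007,0],[0,0,0.066]]
    - [[-0.011,-0.007,0],[0,0,0.074]]
    - [[-0.011,-0.007,0],[0,0,0.074]]

```text
t: 8.25
eef_pos: [0.5343, -0.2041, 0.0984]
tool_rot: [0.001, 0.784, 0.621, -0.001]
contact_force: [0.2, -0.6, -0.4]
gripper_width: 0.489
```

```bash
python3 go.py 0,-205,.02,90
```

```text
t 8.25 S xy [   0.7 -202.6] z 0.0984 tool x ang 90.14 tilt z [-0.    -0.002 -1.   ] F [ 0.2 -0.6 -0.4] g 0.489 q [-0.3   0.59  0.76  1.96 -0.55  0.81  0.53]
F sampler [ 0.3 -0.6 -0.4]
target (0.0, -205.0, 0.02, 90.0) shift [-0.0057, -0.0017, 0.1959] turn [0.0, 0.0003, 0.0004]
```

>>> play_rows:
  motion:
    - [[-0.006,-0.002,0.05],[0,0,0]]
    - [[-0.006,-0.002,0.1],[0,0,0]]
    - [[-0.006,-0.002,0.15],[0,0,0]]
    - [[-0.006,-0.002,0.175],[0,0,0]]
    - [[-0.006,-0.002,0.185],[0,0,0]]
    - [[-0.006,-0.002,0.193],[0,0,0]]
    - [[-0.006,-0.002,0.197],[0,0,0]]

```text
t: 8.95
eef_pos: [0.5335, -0.2064, 0.0199]
tool_rot: [0.001, 0.784, 0.621, -0.0]
contact_force: [-0.1, -0.4, 0.0]
gripper_width: 0.489
```

```bash
python3 go.py 0,-175,.02,90; python3 - <<'E'
from h import *
for n,a in(("scene",(230,150,130,130,5)),("top",(290,170,100,90,6))):
    c=bot.read_camera(n); crop(c,f"pics/{n}4.png",*a); np.savez(n+"4.npz",**c)
E
```

```text
t 8.95 S xy [   0.4 -205. ] z 0.0199 tool x ang 90.17 tilt z [ 0.001 -0.002 -1.   ] F [-0.1 -0.4  0. ] g 0.489 q [-0.22  0.7   0.64  1.98 -0.66  0.68  0.62]
F sampler [ 0.  -0.4  0. ]
target (0.0, -175.0, 0.02, 90.0) shift [0.0751, -0.0007, -0.0003] turn [0.0002, 0.0003, 0.0005]
```

View pics/scene4.png

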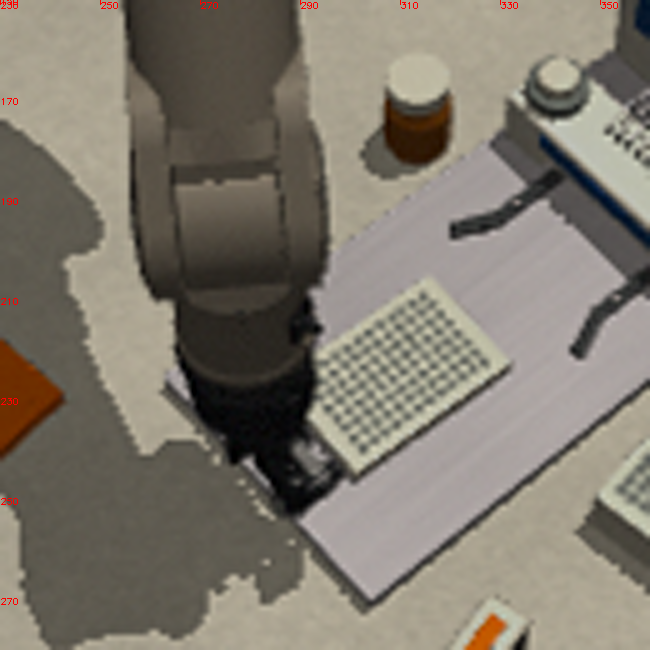

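View pics/top4.png

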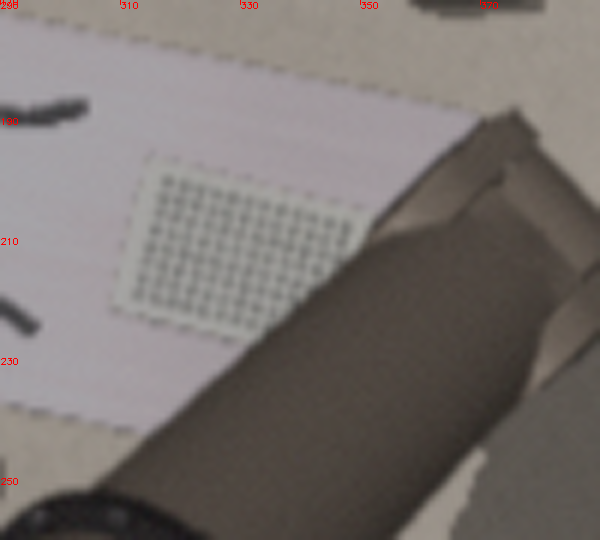

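The scene view shows the fingertips on the deck behind the plate's near end, at about (292,245), and the plate is straight. I'll start the push and stop just before the lead-ins.

>>> play_rows:
  motion:
    - [[0.03,0,0],[0,0,0]]
    - [[0.055,0,0],[0,0,0]]
    - [[0.07,0,0],[0,0,0]]
    - [[0.085,0,0],[0,0,0]]
    - [[0.1,0,0],[0,0,0]]
    - [[0.115,0,0],[0,0,0]]
    - [[0.13,0,0],[0,0,0]]
    - [[0.14,0,0],[0,0,0]]

```text
t: 9.85
eef_pos: [0.5463, -0.1514, 0.0199]
tool_rot: [0.001, 0.784, 0.621, -0.0]
contact_force: [-1.0, -0.6, 0.4]
gripper_width: 0.496
```

```bash
python3 go.py 0,-100,.02,90; python3 - <<'E'
from h import *
for n,a in(("scene",(230,150,130,130,5)),("top",(260,160,120,90,6))):
    c=bot.read_camera(n); crop(c,f"pics/{n}5.png",*a); np.savez(n+"5.npz",**c)
E
```

```text
t 9.85 S xy [ 1.000e-01 -1.486e+02] z 0.0199 tool x ang 90.16 tilt z [ 0.001 -0.002 -1.   ] F [-1.  -0.6  0.4] g 0.496 q [-0.32  0.69  0.65  2.   -0.67  0.67  0.53]
F sampler [-0.8 -0.8  0.4]
target (0.0, -100.0, 0.02, 90.0) shift [0.1215, -0.0, -0.0005] turn [0.0002, 0.0003, 0.0004]
```

View pics/scene5.png

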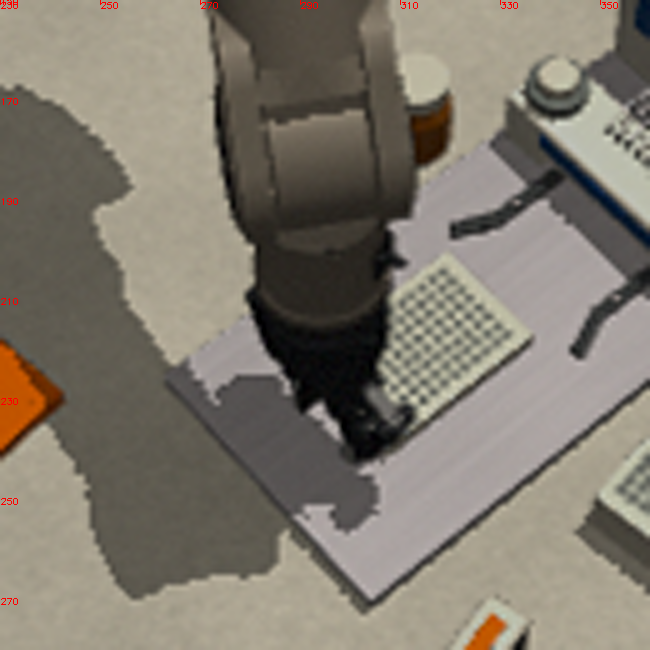

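View pics/top5.png

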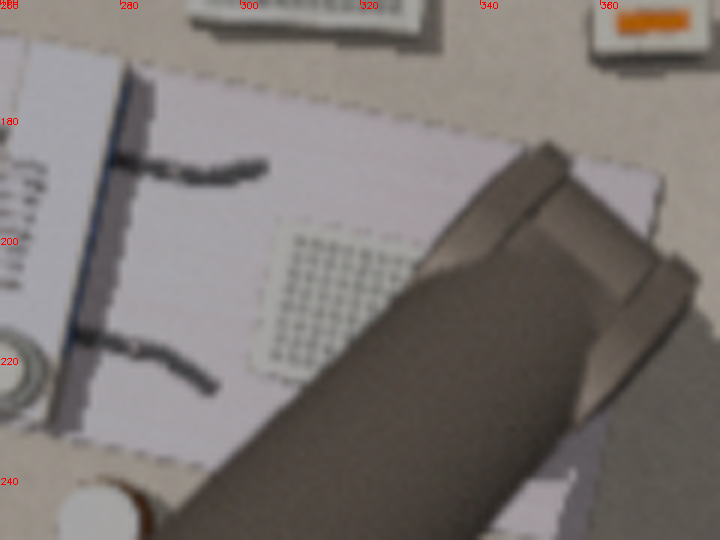

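```bash
python3 - <<'E'
from pm import *
x=np.load("pose.npz")["x"]; s=x[:3]; cT,cS=cp(T,x[7:13]),cp(S,x[13:19])
t5=lambda u,v:(260+(u+.5)/6-.5,160+(v+.5)/6-.5)
s5=lambda u,v:(230+(u+.5)/5-.5,150+(v+.5)/5-.5)
for n,c,uv,z in[("pl+",cT,t5(283,226),.0324),("pl-",cT,t5(249,371),.0324),("leadtip+",cT,t5(265,165),.025),("leadtip-",cT,t5(213,388),.025),("rail+",cT,t5(125,160),.025),("rail-",cT,t5(88,335),.025),
 ("Spl-",cS,s5(452,252),.0324),("Spl+",cS,s5(532,338),.0324),("Slt-",cS,s5(455,228),.025),("Slt+",cS,s5(580,350),.025),("Srail-",cS,s5(555,178),.025)]:
    p=atz(c,*uv,z); print(n,(R(s[2]).T@(p[:2]-s[:2])*1000).round(1))
E
```

```text
pl+ [ 32.6 -13.6]
pl- [-47.9 -12.4]
leadtip+ [63.9  3.5]
leadtip- [-60.8   5.2]
rail+ [50.7 78.9]
rail- [-46.9  77.8]
Spl- [-46.8 -10.4]
Spl+ [ 36.5 -14.3]
Slt- [-62.9   6.5]
Slt+ [60.8  6.3]
Srail- [-48.3  84.5]
```

At the far end the plate sits about 6 mm to −x (corners near (283,226) and (249,371) in the top crop). The lead-ins are symmetric at ±62 mm. I'll push slightly diagonally so that finger friction brings it back to centre.

>>> play_rows:
  motion:
    - [[0.01,0.002,0],[0,0,0]]
    - [[0.02,0.004,0],[0,0,0]]
    - [[0.03,0.006,0],[0,0,0]]
    - [[0.04,0.008,0],[0,0,0]]
    - [[0.05,0.01,0],[0,0,0]]
    - [[0.06,0.012,0],[0,0,0]]
    - [[0.07,0.014,0],[0,0,0]]
    - [[0.08,0.016,0],[0,0,0]]

```text
t: 10.75
eef_pos: [0.56, -0.121, 0.0197]
tool_rot: [0.001, 0.783, 0.621, -0.0]
contact_force: [0.3, -0.8, 0.1]
gripper_width: 0.491
```

```bash
python3 go.py 0,-60,.02,90; python3 - <<'E'
from h import *
for n,a in(("scene",(280,150,100,90,6)),("top",(250,160,120,90,6))):
    c=bot.read_camera(n); crop(c,f"pics/{n}6.png",*a); np.savez(n+"6.npz",**c)
E
```

```text
t 10.75 S xy [   6.4 -115.8] z 0.0197 tool x ang 90.21 tilt z [ 0.    -0.001 -1.   ] F [ 0.3 -0.8  0.1] g 0.491 q [-0.38  0.7   0.65  1.98 -0.67  0.68  0.47]
F sampler [ 0.5 -0.7  0.1]
target (0.0, -60.0, 0.02, 90.0) shift [0.1397, -0.0156, -0.0009] turn [0.0001, 0.0002, 0.0006]
```

View pics/scene6.png

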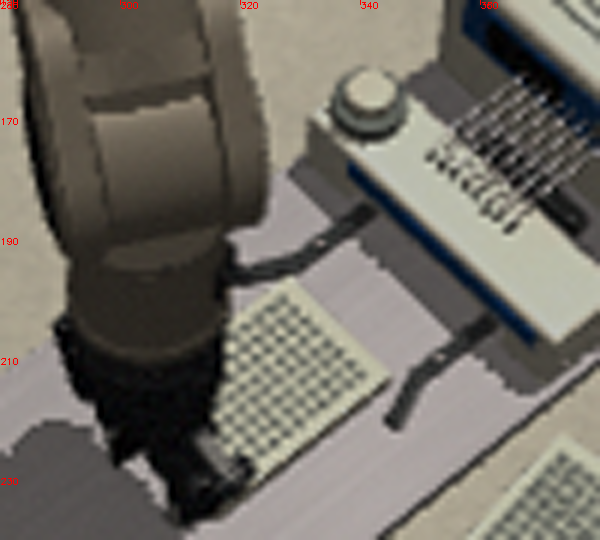

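View pics/top6.png

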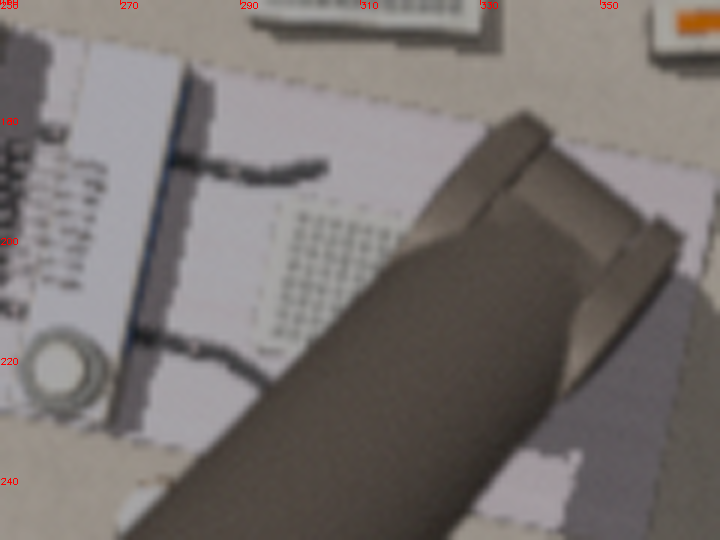

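```bash
python3 - <<'E'
from pm import *
x=np.load("pose.npz")["x"]; s=x[:3]; cT,cS=cp(T,x[7:13]),cp(S,x[13:19])
t5=lambda u,v:(250+(u+.5)/6-.5,160+(v+.5)/6-.5)
s5=lambda u,v:(280+(u+.5)/6-.5,150+(v+.5)/6-.5)
for n,c,uv,z in[("pl+",cT,t5(290,200),.0324),("pl-",cT,t5(259,347),.0324),("leadtip+",cT,t5(325,165),.025),
 ("Spl-",cS,s5(293,280),.0324),("Spl+",cS,s5(390,378),.0324),("Slt-",cS,s5(235,272),.025),("Slt+",cS,s5(398,420),.025)]:
    p=atz(c,*uv,z); print(n,(R(s[2]).T@(p[:2]-s[:2])*1000).round(1))
E
```

```text
pl+ [40.5 17.5]
pl- [-40.9  16.8]
leadtip+ [63.9  3.5]
Spl- [-39.3  20.5]
Spl+ [42.1 18.6]
Slt- [-67.9   2.6]
Slt+ [61.4  7.2]
```

It is centred now, with the far-end corners at x −40 and +41 and y 18. I'll push straight into the rails.

>>> play_rows:
  motion:
    - [[0.01,0,0],[0,0,0]]
    - [[0.02,0,0],[0,0,0]]
    - [[0.03,0,0],[0,0,0]]
    - [[0.04,0,0],[0,0,0]]
    - [[0.05,0,0],[0,0,0]]
    - [[0.06,0,0],[0,0,0]]
    - [[0.07,0,0],[0,0,0]]
    - [[0.08,0,0],[0,0,0]]

```text
t: 11.65
eef_pos: [0.5676, -0.0888, 0.0196]
tool_rot: [0.001, 0.783, 0.622, -0.0]
contact_force: [0.7, -1.8, 0.4]
gripper_width: 0.491
```

```bash
python3 go.py 3,-10,.02,90
```

```text
t 11.65 S xy [  6.4 -82.8] z 0.0196 tool x ang 90.27 tilt z [ 0.001 -0.001 -1.   ] F [ 0.7 -1.8  0.4] g 0.491 q [-0.44  0.71  0.66  1.98 -0.67  0.69  0.42]
F sampler [ 1.1 -1.6  0.4]
target (3.0, -10.0, 0.02, 90.0) shift [0.182, -0.0076, -0.0011] turn [0.0001, 0.0001, 0.0008]
```

>>> play_rows:
  motion:
    - [[0.01,0,0],[0,0,0]]
    - [[0.02,0,0],[0,0,0]]
    - [[0.03,0,0],[0,0,0]]
    - [[0.04,0,0],[0,0,0]]
    - [[0.05,0,0],[0,0,0]]
    - [[0.06,0,0],[0,0,0]]
    - [[0.07,0,0],[0,0,0]]
    - [[0.08,0,0],[0,0,0]]

```text
t: 12.45
eef_pos: [0.5749, -0.0574, 0.0196]
tool_rot: [0.001, 0.783, 0.622, -0.0]
contact_force: [-0.1, -1.7, 0.7]
gripper_width: 0.491
```

```bash
python3 go.py 3,-10,.02,90; python3 - <<'E'
from h import *
for n,a in(("scene",(280,130,120,100,6)),("top",(230,160,120,90,6))):
    c=bot.read_camera(n); crop(c,f"pics/{n}7.png",*a); np.savez(n+"7.npz",**c)
E
```

```text
t 12.45 S xy [  6.2 -50.5] z 0.0196 tool x ang 90.27 tilt z [ 0.001 -0.001 -1.   ] F [-0.1 -1.7  0.7] g 0.491 q [-0.49  0.71  0.66  1.97 -0.68  0.69  0.36]
F sampler [ 0.3 -1.7  0.7]
target (3.0, -10.0, 0.02, 90.0) shift [0.1013, -0.0076, -0.0011] turn [0.0001, 0.0001, 0.0007]
```

View pics/scene7.png

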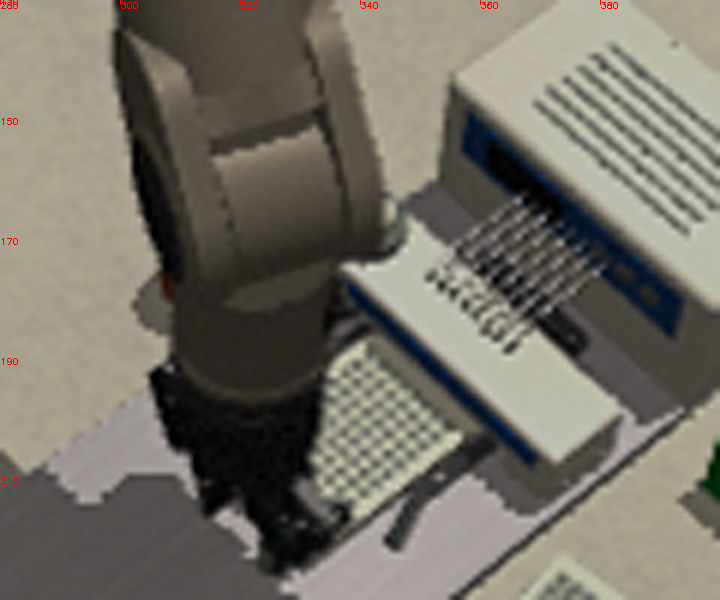

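View pics/top7.png

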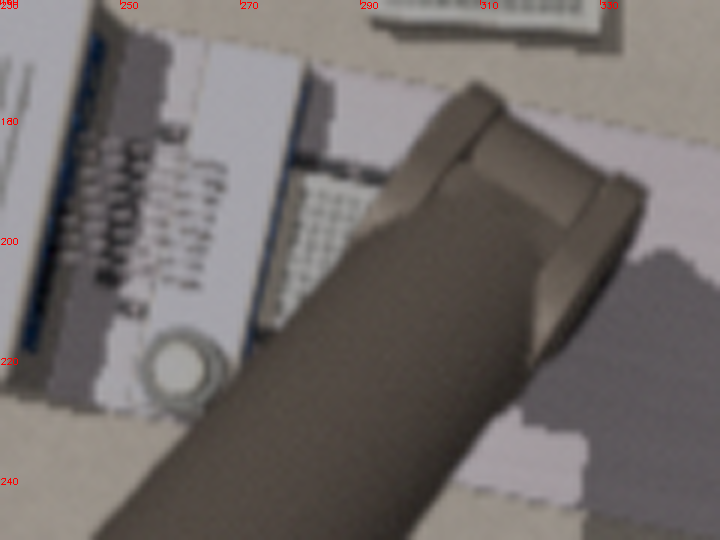

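The plate is straight between the rails and its far end is just going under the bridge (top crop (290,230)). The force is about 1.7 N. I'll keep pushing.

>>> play_rows:
  motion:
    - [[0.01,-0.001,0],[0,0,0]]
    - [[0.02,-0.002,0],[0,0,0]]
    - [[0.03,-0.003,0],[0,0,0]]
    - [[0.04,-0.004,0],[0,0,0]]
    - [[0.05,-0.005,0],[0,0,0]]
    - [[0.06,-0.006,0],[0,0,0]]
    - [[0.07,-0.007,0],[0,0,0]]
    - [[0.08,-0.008,0],[0,0,0]]

```text
t: 13.35
eef_pos: [0.5793, -0.0245, 0.0195]
tool_rot: [0.0, 0.783, 0.622, 0.0]
contact_force: [0.3, -1.2, 0.5]
gripper_width: 0.491
```

>>> play_rows:
  motion:
    - [[0.01,0,0],[0,0,0]]
    - [[0.02,0,0],[0,0,0]]
    - [[0.03,0,0],[0,0,0]]
    - [[0.04,0,0],[0,0,0]]
    - [[0.045,0,0],[0,0,0]]
    - [[0.05,0,0],[0,0,0]]

```text
t: 13.95
eef_pos: [0.5838, -0.0049, 0.0195]
tool_rot: [0.0, 0.783, 0.622, 0.0]
contact_force: [1.0, -1.6, 0.0]
gripper_width: 0.491
```

```bash
python3 go.py 3,30,.02,90
```

```text
t 13.95 S xy [2.8 2.6] z 0.0195 tool x ang 90.33 tilt z [ 0.001 -0.001 -1.   ] F [ 1.  -1.6  0. ] g 0.491 q [-0.58  0.72  0.67  1.96 -0.68  0.7   0.28]
F sampler [ 1.3 -1.4  0. ]
target (3.0, 30.0, 0.02, 90.0) shift [0.0684, 0.001, -0.0013] turn [0.0001, 0.0001, 0.0009]
```

>>> play_rows:
  motion:
    - [[0.01,0,0],[0,0,0]]
    - [[0.02,0,0],[0,0,0]]
    - [[0.03,0,0],[0,0,0]]
    - [[0.037,0,0],[0,0,0]]
    - [[0.042,0,0],[0,0,0]]
    - [[0.046,0,0],[0,0,0]]

```text
t: 14.55
eef_pos: [0.5881, 0.0132, 0.0195]
tool_rot: [0.001, 0.783, 0.622, 0.0]
contact_force: [1.3, -2.5, -0.3]
gripper_width: 0.491
```

>>> play_rows:
  motion:
    - [[0.003,0,0],[0,0,0]]
    - [[0.006,0,0],[0,0,0]]
    - [[0.009,0,0],[0,0,0]]

```text
t: 14.85
eef_pos: [0.5889, 0.0167, 0.0195]
tool_rot: [0.001, 0.783, 0.622, 0.0]
contact_force: [0.4, -1.0, 0.3]
gripper_width: 0.492
```

```bash
python3 go.py 3,30,.02,90;python3 - <<'E'
from h import *
for n,a in(("scene",(290,130,110,90,6)),("top",(230,160,120,90,6))):
    c=bot.read_camera(n); crop(c,f"pics/{n}8.png",*a); np.savez(n+"8.npz",**c)
E
```

```text
t 14.85 S xy [ 2.7 24.8] z 0.0195 tool x ang 90.32 tilt z [ 0.001 -0.001 -1.   ] F [ 0.4 -1.   0.3] g 0.492 q [-0.62  0.73  0.67  1.94 -0.68  0.71  0.24]
F sampler [ 0.6 -0.9  0.3]
target (3.0, 30.0, 0.02, 90.0) shift [0.0131, 0.0008, -0.0013] turn [0.0002, 0.0001, 0.0009]
```

View pics/scene8.png

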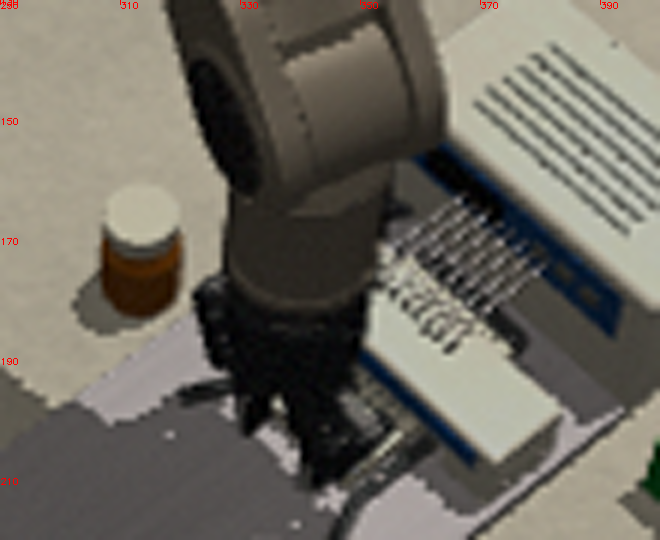

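>>> play_rows:
  motion:
    - [[0.003,0,0],[0,0,0]]
    - [[0.006,0,0],[0,0,0]]

```text
t: 15.15
eef_pos: [0.5891, 0.0185, 0.0194]
tool_rot: [0.001, 0.783, 0.622, -0.0]
contact_force: [-0.9, -4.2, 0.7]
gripper_width: 0.487
```

>>> play_rows:
  motion:
    - [[0.003,0,0],[0,0,0]]
    - [[0.006,0,0],[0,0,0]]

```text
t: 15.35
eef_pos: [0.5891, 0.0187, 0.0195]
tool_rot: [0.002, 0.783, 0.621, -0.001]
contact_force: [-1.5, -9.8, -0.0]
gripper_width: 0.486
```

>>> play_rows:
  motion:
    - [[0.003,0,0],[0,0,0]]
    - [[0.006,0,0],[0,0,0]]

```text
t: 15.55
eef_pos: [0.5891, 0.0186, 0.0195]
tool_rot: [0.002, 0.784, 0.621, -0.002]
contact_force: [-1.5, -9.3, 1.6]
gripper_width: 0.492
```

The fingers have stopped at sampler y ≈ 26.6 mm with about 10 N, which fits the end stop. I'll give one firmer push to confirm, then back off and look.

>>> play_rows:
  motion:
    - [[0.006,0,0],[0,0,0]]
    - [[0.01,0,0],[0,0,0]]
    - [[0.01,0,0],[0,0,0]]

```text
t: 15.85
eef_pos: [0.5891, 0.0187, 0.0195]
tool_rot: [0.004, 0.785, 0.62, -0.004]
contact_force: [-2.6, -10.1, 1.4]
gripper_width: 0.494
```

```bash
python3 go.py 3,-20,.02,90
```

```text
t 15.85 S xy [ 2.5 26.8] z 0.0195 tool x ang 89.93 tilt z [-0.001 -0.011 -1.   ] F [ -2.6 -10.1   1.4] g 0.494 q [-0.63  0.73  0.68  1.94 -0.68  0.71  0.22]
F sampler [ -0.2 -10.4   1.4]
target (3.0, -20.0, 0.02, 90.0) shift [-0.117, 0.0015, 0.0001] turn [0.0002, 0.0018, -0.0002]
```

>>> play_rows:
  motion:
    - [[-0.02,0,0],[0,0,0]]
    - [[-0.06,0,0],[0,0,0]]
    - [[-0.12,0,0],[0,0,0]]
    - [[-0.2,0,-0.1],[0,0,0]]
    - [[-0.3,0,-0.2],[0,0,0]]
    - [[-0.4,0,-0.32],[0,0,0]]
    - [[-0.5,0,-0.42],[0,0,0]]
    - [[-0.6,0,-0.42],[0,0,0]]

```text
t: 16.65
eef_pos: [0.5376, -0.2026, 0.1895]
tool_rot: [0.005, 0.784, 0.621, -0.002]
contact_force: [0.6, 0.6, -0.2]
gripper_width: 0.491
```

>>> play_rows:
  motion:
    - [[-0.1,0,0],[0,0,0]]
    - [[-0.12,0,0],[0,0,0]]
    - [[-0.12,0,0],[0,0,0]]
  fingers: 0

```text
t: 16.95
eef_pos: [0.5255, -0.2511, 0.1901]
tool_rot: [0.005, 0.785, 0.619, -0.001]
contact_force: [-0.3, -0.1, 0.1]
gripper_width: 0.005
```

```bash
python3 go.py -77,60,.2,90;python3 - <<'E'
from h import *
for n,a in(("scene",(290,130,110,90,6)),("top",(230,150,120,90,6))):
    c=bot.read_camera(n); crop(c,f"pics/{n}9.png",*a); np.savez(n+"9.npz",**c)
E
```

```text
t 16.95 S xy [   2.9 -250.4] z 0.1901 tool x ang 89.91 tilt z [ 0.004 -0.009 -1.   ] F [-0.3 -0.1  0.1] g 0.005 q [-0.31  0.49  0.88  1.87 -0.44  0.98  0.52]
F sampler [-0.3 -0.2  0.1]
target (-77.0, 60.0, 0.2, 90.0) shift [0.7754, -0.2009, -0.0321] turn [0.0009, 0.0013, -0.0003]
```

View pics/scene9.png

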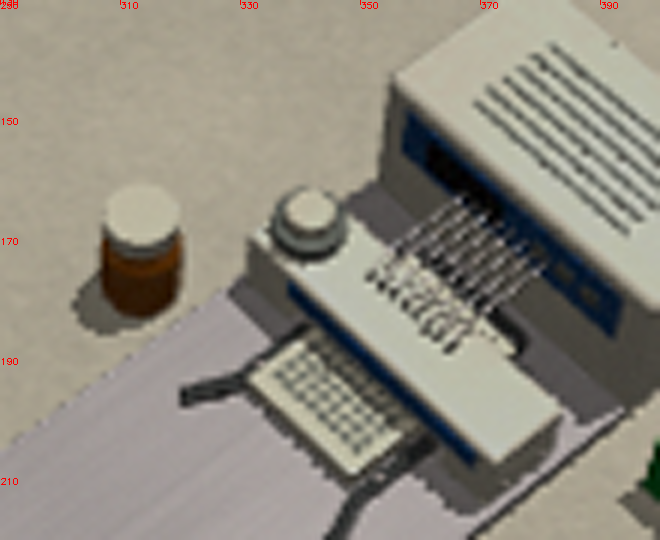

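View pics/top9.png

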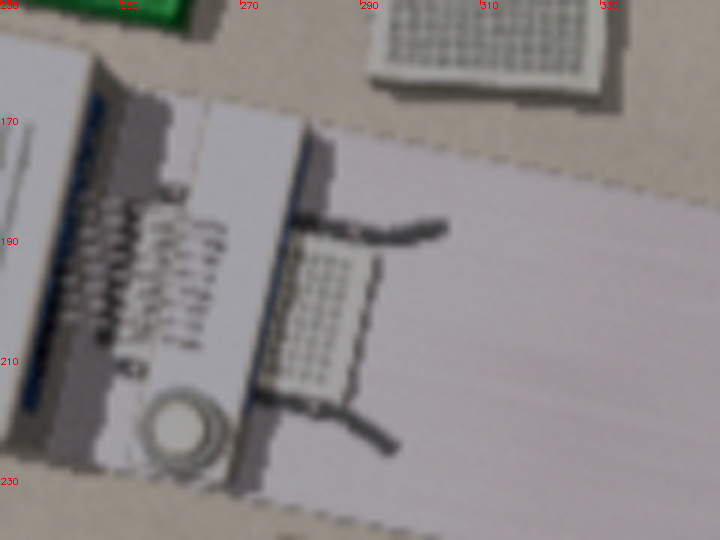

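```bash
python3 - <<'E'
from pm import *
x=np.load("pose.npz")["x"]; s=x[:3]; cT,cS=cp(T,x[7:13]),cp(S,x[13:19])
t5=lambda u,v:(230+(u+.5)/6-.5,150+(v+.5)/6-.5)
s5=lambda u,v:(290+(u+.5)/6-.5,130+(v+.5)/6-.5)
for n,c,uv,z in[("pl+",cT,t5(378,252),.0324),("pl-",cT,t5(347,400),.0324),("Spl-",cS,s5(246,380),.0324),("Spl+",cS,s5(352,473),.0324),("brg front+",cT,t5(307,125),.068),("brg front-",cT,t5(232,487),.068),("Sbrg+",cS,s5(493,463),.068),("Sbrg-",cS,s5(250,238),.068),("btnT",cT,t5(180,430),.0916),("btnS",cS,s5(310,212),.0916)]:
    p=atz(c,*uv,z); print(n,(R(s[2]).T@(p[:2]-s[:2])*1000).round(1))
E
```

```text
pl+ [41.1 35.4]
pl- [-40.9  34.5]
Spl- [-44.3  34.7]
Spl+ [38.5 38.4]
brg front+ [96.  83.5]
brg front- [-99.7  80.3]
Sbrg+ [97.1 83.9]
Sbrg- [-96.9  83.6]
btnT [-76.6 110.1]
btnS [-76.4 108.9]
```

The plate's near end measures y ≈ 35–36 mm (home is 36.1), x is about −1 mm and it is straight, so it is home against a firm stop. Now for the button.

>>> play_rows:
  motion:
    - [[0.1,-0.03,-0.02],[0,0,0]]
    - [[0.22,-0.06,-0.02],[0,0,0]]
    - [[0.34,-0.1,-0.02],[0,0,0]]
    - [[0.46,-0.14,-0.02],[0,0,0]]
    - [[0.58,-0.18,-0.02],[0,0,0]]
    - [[0.7,-0.2,-0.02],[0,0,0]]
    - [[0.82,-0.2,-0.02],[0,0,0]]
    - [[0.9,-0.2,-0.02],[0,0,0]]

```text
t: 17.85
eef_pos: [0.5298, 0.128, 0.1936]
tool_rot: [0.003, 0.781, 0.625, -0.001]
contact_force: [1.4, 0.1, 0.0]
gripper_width: 0.001
```

```bash
python3 go.py -77,110,.105,90
```

```text
t 17.85 S xy [-80.4 119.5] z 0.1936 tool x ang 90.67 tilt z [ 0.001 -0.006 -1.   ] F [1.4 0.1 0. ] g 0.001 q [-1.06  0.43  0.91  1.95 -0.4   0.96 -0.17]
F sampler [1.4 0.4 0. ]
target (-77.0, 110.0, 0.105, 90.0) shift [-0.0225, 0.0077, 0.2217] turn [0.0004, 0.0009, 0.0019]
```

>>> play_rows:
  motion:
    - [[-0.022,0.008,0],[0,0,0.002]]
    - [[-0.022,0.008,0.05],[0,0,0.002]]
    - [[-0.022,0.008,0.1],[0,0,0.002]]
    - [[-0.022,0.008,0.16],[0,0,0.002]]
    - [[-0.022,0.008,0.2],[0,0,0.002]]
    - [[-0.022,0.008,0.21],[0,0,0.002]]
    - [[-0.022,0.008,0.222],[0,0,0.002]]
    - [[-0.022,0.008,0.222],[0,0,0.002]]

```text
t: 18.65
eef_pos: [0.5312, 0.1183, 0.105]
tool_rot: [0.003, 0.785, 0.62, -0.001]
contact_force: [0.8, -0.4, 0.6]
gripper_width: -0.001
```

```bash
python3 go.py -77,110,.09,90; python3 - <<'E'
from h import *
for n,a in(("scene",(290,120,110,90,6)),):
    c=bot.read_camera(n); crop(c,f"pics/{n}10.png",*a)
E
```

```text
t 18.65 S xy [-76.8 110.4] z 0.105 tool x ang 89.97 tilt z [ 0.001 -0.006 -1.   ] F [ 0.8 -0.4  0.6] g -0.001 q [-0.94  0.55  0.8   2.02 -0.54  0.8  -0.06]
F sampler [ 0.9 -0.2  0.6]
target (-77.0, 110.0, 0.09, 90.0) shift [-0.0007, -0.0005, 0.0374] turn [0.0005, 0.0009, -0.0001]
```

View pics/scene10.png

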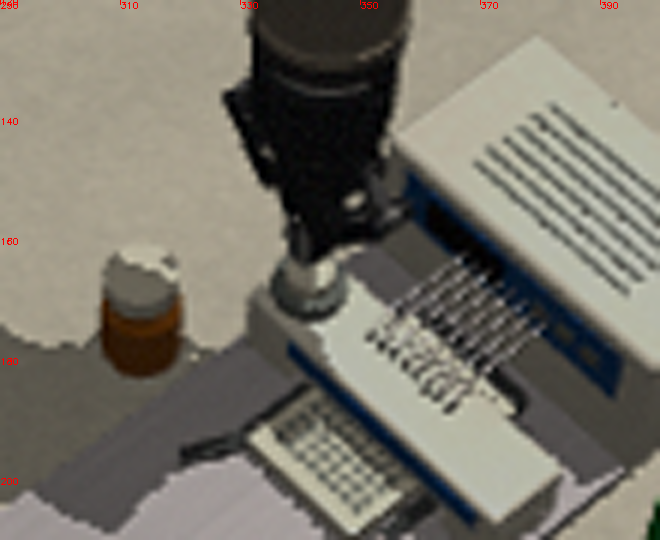

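The fingertip is directly over the button at (315,260). I'll press down in small steps and read the force.

>>> play_rows:
  motion:
    - [[0,0,0.01],[0,0,0]]
    - [[0,0,0.02],[0,0,0]]
    - [[0,0,0.03],[0,0,0]]

```text
t: 19.0
eef_pos: [0.5317, 0.1184, 0.0933]
tool_rot: [0.003, 0.785, 0.62, -0.001]
contact_force: [0.1, 0.9, -0.0]
gripper_width: -0.003
```

>>> play_rows:
  motion:
    - [[0,0,0.005],[0,0,0]]
    - [[0,0,0.01],[0,0,0]]

```text
t: 19.2
eef_pos: [0.5316, 0.1184, 0.0891]
tool_rot: [0.003, 0.785, 0.62, -0.001]
contact_force: [-1.1, -0.9, 1.7]
gripper_width: 0.003
```

>>> play_rows:
  motion:
    - [[0,0,0.005],[0,0,0]]
    - [[0,0,0.007],[0,0,0]]

```text
t: 19.4
eef_pos: [0.5315, 0.1184, 0.0862]
tool_rot: [0.003, 0.785, 0.62, -0.001]
contact_force: [-0.3, 0.1, 3.0]
gripper_width: -0.002
```

>>> play_rows:
  motion:
    - [[0,0,0.004],[0,0,0]]
    - [[0,0,0.006],[0,0,0]]

```text
t: 19.6
eef_pos: [0.5316, 0.1184, 0.084]
tool_rot: [0.003, 0.785, 0.62, -0.001]
contact_force: [-3.6, -0.3, 12.1]
gripper_width: 0.0
```

The force jumped to 12 N at z 0.084, after about 6 mm of travel from first contact, so the button is bottomed. I'll release and retreat straight up.

>>> play_rows:
  motion:
    - [[0,0,0.002],[0,0,0]]
    - [[0,0,-0.02],[0,0,0]]
    - [[0,0,-0.08],[0,0,0]]
    - [[0,0,-0.18],[0,0,0]]
    - [[-0.05,0,-0.28],[0,0,0]]
    - [[-0.15,0,-0.32],[0,0,0]]
    - [[-0.25,0,-0.32],[0,0,0]]
    - [[-0.35,0,-0.32],[0,0,0]]

```text
t: 20.4
eef_pos: [0.4989, -0.0183, 0.2133]
tool_rot: [0.003, 0.784, 0.62, 0.0]
contact_force: [0.2, -0.3, 0.5]
gripper_width: 0.003
```

>>> play_rows:
  motion:
    - [[-0.1,0,0],[0,0,0]]
    - [[-0.2,0,0],[0,0,0]]
    - [[-0.3,0,0],[0,0,0]]
    - [[-0.4,0,0],[0,0,0]]
    - [[-0.5,0,0],[0,0,0]]
    - [[-0.5,0,0],[0,0,0]]
    - [[-0.5,0,0],[0,0,0]]

```text
t: 21.1
eef_pos: [0.4523, -0.2139, 0.2141]
tool_rot: [0.003, 0.785, 0.619, 0.0]
contact_force: [-1.2, 0.9, -0.8]
gripper_width: 0.003
```

```bash
python3 go.py;python3 - <<'E'
from h import *
for n,a in(("scene",(250,110,200,190,3)),("top",(190,120,195,145,4))):
    c=bot.read_camera(n); crop(c,f"pics/{n}11.png",*a); np.savez(n+"11.npz",**c)
E
```

```text
t 21.1 S xy [ -76.9 -231.1] z 0.2141 tool x ang 89.83 tilt z [ 0.004 -0.005 -1.   ] F [-1.2  0.9 -0.8] g 0.003 q [-0.51  0.31  1.01  2.03 -0.32  0.96  0.43]
F sampler [-1.4  0.6 -0.8]
```

View pics/scene11.png

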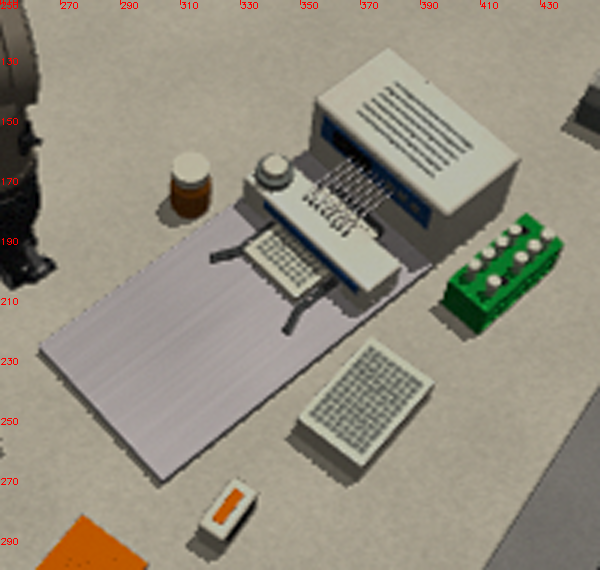

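View pics/top11.png

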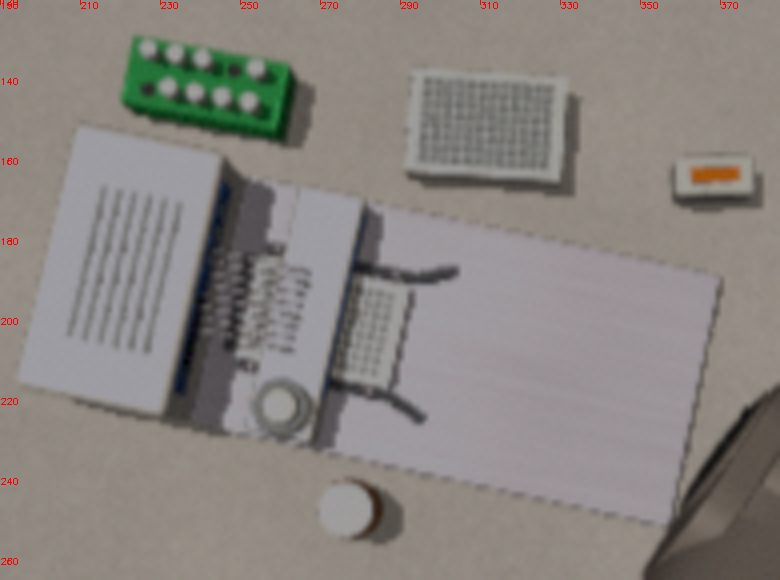

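The plate is still home: its near edge is at top pixel (292,191), the same as before the press. The block, rack, jar and timer are at their first pixels, and the arm is clear of everything.

```bash
python3 -c "
from station import bot
print(bot.hand_in())"
```

```text
the job is handed in; nothing more can be done
None
```

I slid the plate flat along the deck with the fingertips, between the rails and under the bridge, to the end stop. I then pressed the start button and handed the job in at about 21 s.

**How it went:**
- I first swept the plate's side to centre it and straighten it, then pushed its near end with both fingertips.
- After the sweep it drifted about 6 mm to −x. A slightly diagonal push corrected that before it reached the lead-ins.
- My first turn of the gripper brought the last joint close to its range limit (2.81 of 2.96 rad), so I turned it back and used the opposite orientation.

**Last checks:**
- **Plate home:** the fingers stopped firmly at about 10 N and moved no further on a harder push. The top view puts the near end at y ≈ 35 mm and the scene view at 35–38 mm, against 36.1 mm when home. That spread is within my measuring error of about 2 mm.
- **Start button:** I felt contact near z 0.090. The force rose from 1.7 N to 3 N, then to 12 N at z 0.084, which is about 6 mm of travel, so I take it as fully pressed. I had no direct reading of the button's travel.
- **Bystanders:** the block, rack, jar and timer are at the same pixels as at the start, and the arm stands clear of everything.

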